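# Pop the touch-latch door of the green stall cupboard and swing it open

## Task

Open the green cupboard on the market stall so that the jars inside can be reached: press its handleless door with a fingertip until the push catch lets go and the spring pops it ajar, then put a fingertip behind the door and swing it round until it stands wide open, about square to the front or further. Touch and push only: do not pinch the door, leave the red cupboard shut, and do not shift or pick up the syrup bottle, the honey jar or the yellow can.

Things in the scene. Friction and masses are not known exactly. Their poses are not given: they have to be found in the camera images.
- green_cab: Green counter cupboard, fixed, 160 mm deep (x), 180 wide (y), 200 high, origin at the centre of its underside. Its front looks along its own -x, to the robot (turned at most 0.25 rad). Handleless door 170 wide, 14 thick, 6 to 198 mm above the table, hinged on the left as seen from the robot (own +y). Shut: outside face 102 mm, back face 88 mm, carcass front 80 mm from the origin along -x.
- green_cab_door (a joint): Green door's angle in rad: 0 shut and latched, positive open (towards the robot, then left), end stop 1.7. Pressed at its mark with 4 to 5 N (more when struck fast) it goes in to a stop at -0.04 (5.5 mm); there the catch lets go for good and, as the finger draws back, a spring pushes the door out to about 0.45 within 1 s. Beyond that it swings freely with slight friction (under 1 N) and stays where left.
- green_cab_press (a point): Press mark: small steel disc on the green door's outside face, 165 mm above the table (33 mm below the door's top), 140 mm from the hinge line, 30 mm in from the free edge. Moves with the door; its axes are the door's (-x out of the outside face, +y towards the hinge).
- green_cab_hinge (a point): Hinge line of the green door at its top edge, 198 mm above the table, in the plane of its back face; axes turn with the door. At door angle q the back face runs from here along (-sin q, -cos q) in cupboard x, y for 170 mm. A striker pin sticks 25 mm out of the back low down (50 mm above the table, 130 mm from the hinge); the back's upper 100 mm are bare.
- red_cab: Red painted cupboard, fixed, same sizes and build as the green one; origin at the centre of its underside. To be left shut.
- red_cab_door (a joint): Opening angle of the red cupboard's touch-latch door in rad, 0 shut; negative is pressed in.
- syrup: Loose amber syrup bottle, upright, 52 mm in diameter, 170 mm high, origin at the centre of its underside; stands in front of and to the right of the green cupboard, at least 20 mm outside the swing of its door.
- honey: Loose honey jar, 66 mm in diameter, 85 mm high, origin at the centre of its underside; stands in front of the red cupboard.
- can: Loose yellow can, 64 mm in diameter, 80 mm high, origin at the centre of its underside; stands on top of the red cupboard, its top 280 mm above the table.

How it is judged:
On the way, in this order (a step that is already met when the one before it is completed fails the run):
1. the green door has been pressed and has sprung ajar (value of joint green_cab_door between 0.25 and 0.8 rad), for 0.2 s.
2. the green door is swung wide open (value of joint green_cab_door above 1.4 rad), for 0.1 s.
At the end, for the whole second after the job is handed in: The green door stands still, open by at least 1.4 rad (80 degrees); the red door is shut; bottle, jar and can stand upright within 30 mm of where they were (value of joint green_cab_door above 1.4 rad and velocity of joint green_cab_door between -0.1 and 0.1 rad/s and value of joint red_cab_door below 0.05 rad and distance of each of syrup, honey, can from where it was at the start of the episode below 0.03 m and angle between each of syrup, honey, can's own z axis and vertical below 0.2 rad); the robot touches nothing.
It fails at once if the red cupboard's door is pressed in or opened (value of joint red_cab_door below -0.02 rad or value of joint red_cab_door above 0.05 rad).
It fails at once if the door is pinched: the fingers press on its outside and its back at once (contact force between the fingers and green_cab_door_c2 above 2 N and contact force between the fingers and green_cab_door_c3 above 2 N).
It fails at once if the bottle, jar or can is shifted by over 30 mm, lifted or knocked over (distance of any of syrup, honey, can from where it was at the start of the episode above 0.03 m or angle between any of syrup, honey, can's own z axis and vertical above 0.5 rad).
It also fails if it takes over 54 s, if anything falls off the work surface, if the arm or the gripper's body presses on something with over 40 N, if the wrist force passes 120 N, or if a joint passes its speed limit or range.

## Robot

A 6-joint arm with a two-finger parallel gripper is mounted at the origin on the work surface. World frame = base frame: x ahead of the robot, y to its left, z up, the work surface at z = 0. Lengths are in m, angles in rad, forces in N, time in s.
With the tool pointing down it reaches from about 0.35 to 0.725 m from the base axis. Payload 4.3 kg.
Tool frame: the origin (TCP) lies between the finger pads; the fingertips stand 14 mm ahead of it and the grasp point (between the pads) lies 5 mm behind it; z points along the fingers, y is the line along which they close (so a half turn about z gives the same grasp; the last joint's range is limited). The gripper opens to 85 mm and grips with 20 to 120 N. Pads are 22 mm wide; open, the fingers measure 114 mm over their backs; the gripper's body (76 mm by 85 mm) begins 54 mm behind the grasp point. The pads swing forward as they close: fully open they stand 13 mm farther back than shut.
Start: joints at [1.077, 0.377, 0.081, 1.274, 0, 1.46], TCP at [0.215, 0.533, 0.245] pointing down, gripper open.
Joint ranges: [-2.72, 2.72], [-0.84, 1.66], [-1.02, 1.22], [-1.77, 2.12], [-1.37, 1.28], [-3.14, 3.14]. Speed limits (rad/s): [2.57, 2.57, 3.14, 3.14, 3.14, 3.14].

## Interface

Orientations are given as a rotation vector (axis times angle).
In Python, from bench import * gives the robot as it stands. The module is installed in compiled form; this text tells all that it offers.
- The arm moves only by the shell command python3 -m crank 'ROWS'. ROWS is JSON, a list of rows, each a list of 5 numbers: the opening, from 0 (shut) to 1 (fully open), then the shift along the tool's x, y, z in cm, then the turn about the tool's z in degrees. In form: [[grip, tx, ty, tz, twist], ...]. A call has 1 to 20 rows; each row shifts and turns the commanded pose from where the row before left it, along the tool's axes as they then stand; what a row does not reach is not made up. A row lasts 1/10 s, in which the tool goes at most 50 mm and 8.59 degrees, less where a joint would pass 70% of its speed; a pose out of reach is approached as far as the arm can. A call with a gripper value outside its range is refused whole. The fingers move at their own pace and stop on an object; the grip force is fixed at half the most. Time passes only in rows, so rows that do not move let the fingers close. It gives the time, the measured TCP pose, the force, the opening and the grip force at its end, in the units of the state.
- get_obs(): the state, without advancing time (a new reading comes with each control period).
- capture(name): name is "scene" or "top"; returns a dict with "frame" (400x640x3 uint8, red, green, blue), "vfov" (degrees; the focal length in pixels is half the picture's height over the tangent of half this angle, whatever the lens; pixels are square), "cx", "cy" (the principal point, pixels), "R" (3x3) and "t" (3): a world point X has camera coordinates R X + t. Camera axes: x right, y down, z forward; pixel columns grow to the right and rows downward; lengths in m; the calibration is good to about 2 mm. A picture is of the moment at which its call begins. There is no depth.
- finish_job(): hands the job in; it is judged then, once.
Trained networks look in a picture, given as the dict that the camera call returned (one of the last four; its "shot" number tells which), for a name from the list of things; names that differ only in an ending like _2 or _b are one class to them, and where a whole thing is asked for, a point or a joint stands for the part that bears it (a point fixed in the world has none). Each returns a list of dicts, best first, with "confidence" (0 to 1); they miss things now and then, are a little off and sometimes report something else, mostly with a low value. They report only what shows in the picture. A call takes as long as a camera call.
- look_for(name, picture): "at" ([x, y, z] in m, in world coordinates, good to about 4 mm: the middle of the surface that is visible of it).
- silhouettes(name, picture): "pixels" (400x640 bool, what is visible of it).
The state is a dict: "clock": time; "joint_positions": joint angles; "joint_velocities": joint speeds; "effort": joint torques, N m; "tool_pos": TCP position; "ee_rot": TCP orientation; "force": force on the tool from outside, world axes, zero at the start; "wrist_torque": the same for the moment, N m; "opening": opening from 0.0 (shut) to 1.0 (fully open); "grasp_force": force on a finger pad.
Only numpy, scipy, OpenCV 4.12 (cv2) and the standard library are available. Lean on these libraries where they do the work, as an engineer would, in place of code of your own. Each camera call takes 0.05 s, during which the arm holds its last target. There are 200 camera calls.

## Working session

There is one attempt and no reset: what is moved stays moved. The work goes in short steps, Python scripts to look and compute and a shell command to move; the robot and the scene stay as the last step left them, time stands still between calls to the robot, and variables do not carry over. Pictures are saved under pics/ and viewed, at most 10 in all, crops included, and the job is handed in when it is done.

```bash
mkdir -p pics
cat > h.py <<'E'
from bench import *
import numpy as np, cv2
from scipy.spatial.transform import Rotation as Rn
def save(c,n): cv2.imwrite('pics/'+n+'.png',c['frame'][:,:,::-1])
def proj(c,X):
    f=200/np.tan(np.radians(c['vfov'])/2); p=np.array(c['R'])@np.array(X)+np.array(c['t']); return f*p[0]/p[2]+c['cx'],f*p[1]/p[2]+c['cy']
E
python3 - <<'E'
from h import *
o=get_obs(); print({k:np.round(v,3) for k,v in o.items()})
print(Rn.from_rotvec(o['ee_rot']).as_matrix().round(3))
for n in ('scene','top'):
    c=capture(n); save(c,n+'0')
    print(n,c['vfov'],(-np.array(c['R']).T@np.array(c['t'])).round(3))
    for k in ('green_cab','green_cab_press','green_cab_hinge','green_cab_door','red_cab','syrup','honey','can'):
        print(k,[(np.round(d['at'],3),round(d['confidence'],2)) for d in look_for(k,c)[:2]])
E
```

```text
{'clock': np.float64(0.0), 'joint_positions': array([1.077, 0.378, 0.08 , 1.274, 0.   , 1.461]), 'joint_velocities': array([ 0.   , -0.   ,  0.003,  0.002,  0.001, -0.   ]), 'effort': array([ 1.0000e-03, -4.6360e+01,  2.6988e+01,  2.1000e-02, -0.0000e+00,
       -0.0000e+00]), 'tool_pos': array([0.215, 0.533, 0.244]), 'ee_rot': array([-5.990e-01, -3.083e+00,  3.000e-03]), 'force': array([0.191, 0.129, 0.245]), 'wrist_torque': array([-0.033,  0.006, -0.005]), 'grasp_force': np.float64(0.0), 'opening': np.float64(1.006)}
[[-0.927  0.374 -0.001]
 [ 0.374  0.927 -0.002]
 [ 0.    -0.002 -1.   ]]
scene 53.71908797333633 [0.802 0.129 0.949]
green_cab [(array([ 0.572, -0.175,  0.198]), 0.72), (array([0.641, 0.156, 0.2  ]), 0.64)]
green_cab_press [(array([0.541, 0.151, 0.197]), 0.68)]
green_cab_hinge [(array([0.541, 0.15 , 0.194]), 0.74)]
green_cab_door [(array([0.54 , 0.153, 0.198]), 0.67), (array([0.639, 0.157, 0.199]), 0.3)]
red_cab [(array([ 0.668, -0.16 ,  0.201]), 0.74)]
syrup [(array([0.5  , 0.005, 0.111]), 0.9)]
honey [(array([ 0.493, -0.191,  0.087]), 0.55)]
can [(array([ 0.663, -0.208,  0.277]), 0.77), (array([0.639, 0.158, 0.198]), 0.24)]
top 52.77021099817276 [ 0.362 -0.037  1.114]
green_cab [(array([0.604, 0.145, 0.2  ]), 0.8)]
green_cab_press [(array([0.53 , 0.152, 0.158]), 0.92), (array([ 0.649, -0.215,  0.28 ]), 0.26)]
green_cab_hinge [(array([0.531, 0.149, 0.16 ]), 0.9)]
green_cab_door [(array([0.529, 0.149, 0.158]), 0.97)]
red_cab [(array([ 0.621, -0.182,  0.197]), 0.82)]
syrup [(array([0.478, 0.   , 0.115]), 0.57)]
honey [(array([ 0.48 , -0.199,  0.084]), 0.79)]
can [(array([ 0.649, -0.214,  0.282]), 0.95)]
```

View pics/scene0.png

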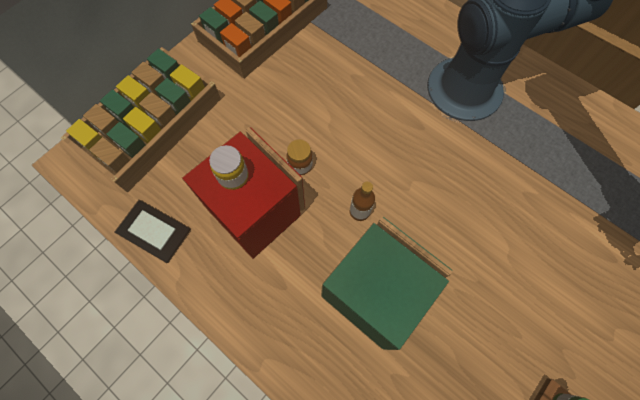

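View pics/top0.png

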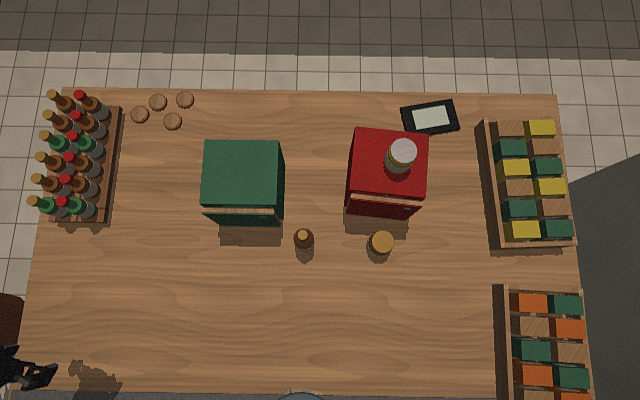

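The scene view shows the green cupboard from behind (lid corners about (378,224), (447,277), (397,348), (323,290)). In the top view its lid spans (201–285, 140–210) with the wooden door edge at about row 210. The syrup bottle is at (304,240), just right of and in front of the door.

```bash
cat > fit.py <<'E'
from h import *
from scipy.optimize import minimize
def boxpts(x0,x1,y0,y1,z0,z1): return np.array([[x,y,z] for x in(x0,x1) for y in (y0,y1) for z in (z0,z1)])
P=np.vstack([boxpts(-.08,.08,-.09,.09,0,.2),boxpts(-.102,-.088,-.085,.085,.006,.198)])
def cyl(r,h): a=np.linspace(0,6.28,24); return np.vstack([np.c_[r*np.cos(a),r*np.sin(a),0*a+z] for z in (0,h)])
def ren(c,pts,p):
    m=np.zeros((400,640),np.uint8); q=pts.copy(); C,S=np.cos(p[2]),np.sin(p[2])
    q[:,:2]=q[:,:2]@np.array([[C,S],[-S,C]])+p[:2]
    for g in (pts_idx(pts)):
        uv=np.array([proj(c,x) for x in q[g]],np.float32)
        cv2.fillConvexPoly(m,np.round(cv2.convexHull(uv)*16).astype(np.int32),1,shift=4)
    return m
def pts_idx(pts): return [slice(0,8),slice(8,16)] if len(pts)==16 else [slice(None)]
def fit(ms,pts,p0):
    def cost(p): return sum(1-(m&(r:=ren(c,pts,p).astype(bool))).sum()/(m|r).sum() for c,m in ms)
    return minimize(cost,p0,method='Nelder-Mead',options=dict(initial_simplex=np.array(p0)+np.array([[0,0,0],[.02,0,0],[0,.02,0],[0,0,.1]]),xatol=1e-4,fatol=1e-5))
E
python3 - <<'E'
from fit import *
ms=[];
cs=[capture('scene'),capture('top')]
for c in cs:
    best=[s for s in silhouettes('green_cab',c)]
    for s in best: print(c['shot'],round(s['confidence'],2),s['pixels'].sum(),np.argwhere(s['pixels']).mean(0).round())
    hsv=cv2.cvtColor(c['frame'],cv2.COLOR_RGB2HSV)
    best.sort(key=lambda s:-hsv[...,0][s['pixels']].mean()*(hsv[...,0][s['pixels']].mean()<100))
    ms.append((c,best[0]['pixels']))
for m in (ms,ms[:1],ms[1:]):
    r=fit(m,P,[.62,.145,0.]); print(r.x.round(4),round(r.fun,3))
for n,rr,h,p in (('syrup',.026,.17,[.49,0,0]),('honey',.033,.085,[.49,-.19,0])):
    m=[(c,silhouettes(n,c)[0]['pixels']) for c in cs]
    r=fit(m,cyl(rr,h),p); print(n,r.x.round(4),r.fun)
r=fit(ms,P,[.62,.145,0.])
f=cs[1]['frame'].copy(); 
for c,nm in zip(cs,'st'):
    f=c['frame'].copy(); cn,_=cv2.findContours(ren(c,P,r.x),0,1); cv2.drawContours(f,cn,-1,(255,0,255),1)
    cn,_=cv2.findContours(ms['st'.index(nm)][1].astype(np.uint8),0,1); cv2.drawContours(f,cn,-1,(255,255,0),1)
    u,v=map(int,proj(c,[r.x[0],r.x[1],.2])); f=cv2.resize(f[max(v-80,0):v+80,u-100:u+100],None,fx=2,fy=3); 
    globals()['f'+nm]=f
h=min(fs.shape[0],ft.shape[0]); cv2.imwrite('pics/fit.png',np.hstack([fs[:h],ft[:h]])[:,:,::-1])
E
```

```text
3 0.71 10034 [284. 386.]
3 0.47 915 [164. 279.]
3 0.45 740 [156. 299.]
4 0.73 6978 [183. 243.]
[ 0.6307  0.1509 -0.0057] 0.055
[ 0.6308  0.1507 -0.0081] 0.023
[0.6315 0.1522 0.0091] 0.029
syrup [ 0.4844 -0.0006  0.0328] 0.6455016546056219
honey [ 0.4837 -0.2022  0.0431] 0.34733359079930093
```

View pics/fit.png

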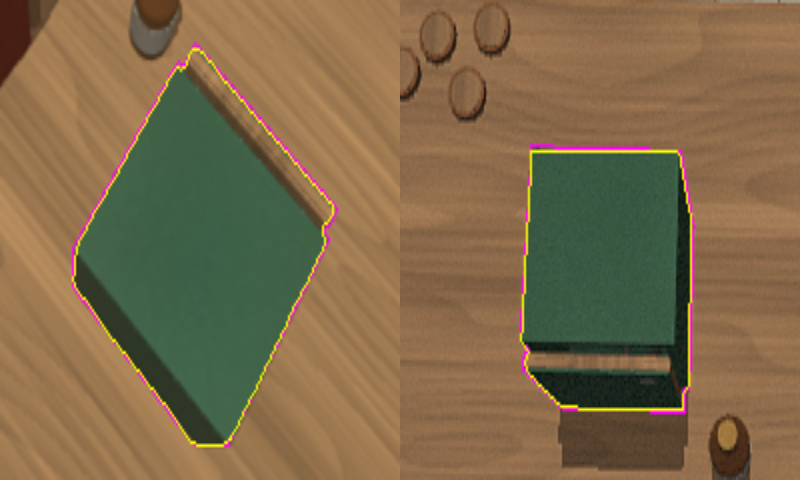

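The fit matches both views (contours overlap): the cupboard is at (0.631, 0.151) with yaw about 0. That puts the hinge at about (0.543, 0.236), the press mark at (0.529, 0.096, 0.165) and the syrup at about (0.487, 0). Next I align the tool, close the fingers and move in front of the mark.

```bash
python3 -m crank '[[0,0,0,0,-7.4],[0,0,0,0,-7.3],[0,0,0,0,-7.3],[0,-1.9,-3.7,0,0],[0,-1.9,-3.7,0,0],[0,-1.9,-3.7,0,0],[0,-1.9,-3.7,0,0],[0,-1.9,-3.7,0,0],[0,-1.9,-3.7,0,0],[0,-1.9,-3.7,0,0],[0,-1.9,-3.7,0,0],[0,-1.9,-3.7,0,0],[0,-1.9,-3.7,0,0],[0,-1.9,-3.7,0,0],[0,-1.9,-3,0,0],[0,0,0,0,0],[0,0,0,0,0]]'
```

```text
clock: 3.0
tool_pos: [0.4435, 0.0958, 0.2453]
ee_rot: [-0.003, -3.141, -0.001]
force: [-0.2, 0.4, 0.2]
opening: 0.003
grasp_force: 0.0
```

```bash
python3 -m crank '[[0,0,0,3,0],[0,0,0,3,0],[0,0,0,2.3,0],[0,-2,0,0,0],[0,-2,0,0,0],[0,-1,0,0,0],[0,0,0,0,0],[0,0,0,0,0]]'
python3 - <<'E'
from h import *
c=capture('top'); f=c['frame'][130:280,180:340]; cv2.imwrite('pics/near.png',cv2.resize(f,None,fx=4,fy=4)[:,:,::-1])
E
```

```text
clock: 3.8
tool_pos: [0.4926, 0.0969, 0.1624]
ee_rot: [0.002, -3.141, -0.0]
force: [0.0, -0.5, -0.4]
opening: 0.001
grasp_force: 0.0
```

View pics/near.png

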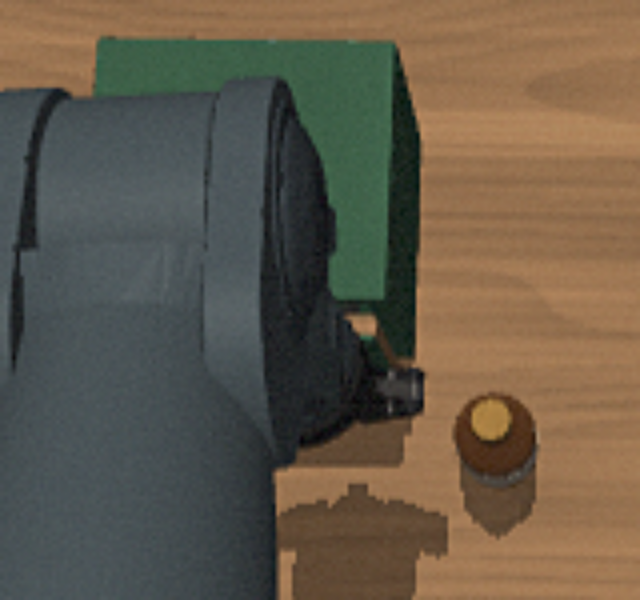

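The gripper stands in front of the door's free end, around (400,390) in the crop, and clear of the bottle at (495,430). Now press slowly.

```bash
python3 -m crank '[[0,-1,0,0,0],[0,-0.7,0,0,0],[0,-0.3,0,0,0],[0,-0.3,0,0,0],[0,0,0,0,0]]'; python3 -m crank '[[0,-0.3,0,0,0],[0,-0.1,0,0,0],[0,0,0,0,0]]'
```

```text
clock: 4.35
tool_pos: [0.5159, 0.0962, 0.162]
ee_rot: [0.0, -3.14, -0.0]
force: [-2.2, 0.1, 0.4]
opening: -0.002
grasp_force: 0.0
clock: 4.65
tool_pos: [0.5194, 0.0961, 0.1618]
ee_rot: [0.0, -3.139, 0.0]
force: [-4.5, 0.3, 0.7]
opening: -0.002
grasp_force: 0.0
```

```bash
python3 -m crank '[[0,-0.2,0,0,0],[0,-0.1,0,0,0],[0,0,0,0,0]]';python3 -m crank '[[0,-0.2,0,0,0],[0,0,0,0,0]]'
```

```text
clock: 4.95
tool_pos: [0.5213, 0.0961, 0.1617]
ee_rot: [0.001, -3.138, 0.001]
force: [-8.3, -0.4, 1.3]
opening: 0.003
grasp_force: 0.0
clock: 5.15
tool_pos: [0.5212, 0.0964, 0.1609]
ee_rot: [0.002, -3.133, -0.001]
force: [-11.2, 0.1, 0.3]
opening: -0.001
grasp_force: 0.0
```

It has reached the stop: position is constant while the force rises. Now I draw back.

```bash
python3 -m crank '[[0,1,0,0,0],[0,2,0,0,0],[0,3,0,0,0],[0,3,0,0,0],[0,3,0,0,0],[0,1,0,0,0],[0,0,0,-3,0],[0,0,0,-3,0],[0,0,0,-3,0],[0,0,0,0,0],[0,0,0,0,0],[0,0,0,0,0]]'
python3 - <<'E'
from h import *
c=capture('scene'); H=np.array([.543,.236])
f=c['frame'].copy()
for q in (.3,.45,.6):
    a=H+.17*np.array([-np.sin(q),-np.cos(q)])
    p=[tuple(map(int,proj(c,[*x,.198]))) for x in (H,a)]; cv2.circle(f,p[1],1,(255,0,255),-1); print(q,p)
cv2.imwrite('pics/ajar.png',cv2.resize(f[150:350,300:500],None,fx=3,fy=3)[:,:,::-1])
E
```

```text
clock: 6.35
tool_pos: [0.3957, 0.0962, 0.2517]
ee_rot: [-0.0, 3.142, 0.0]
force: [-0.9, -0.5, -0.2]
opening: -0.001
grasp_force: 0.0
0.3 [(449, 275), (395, 204)]
0.45 [(449, 275), (406, 198)]
0.6 [(449, 275), (417, 194)]
```

View pics/ajar.png

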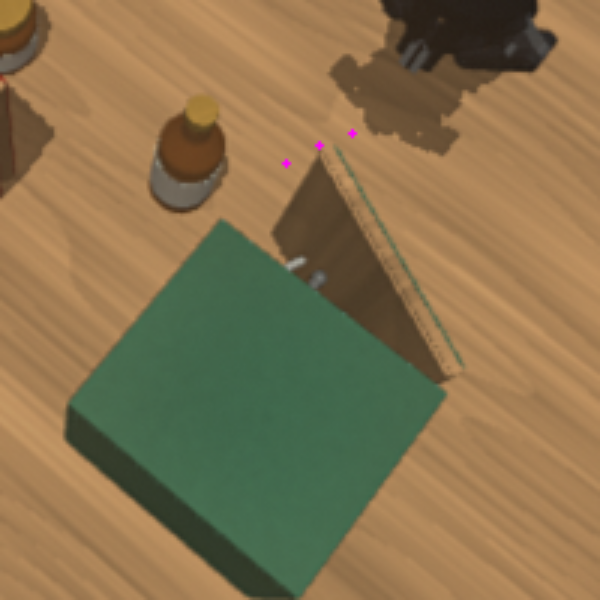

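The door stands ajar at about 0.45 rad, with its free top corner at the middle marker (320,147). I go over it and down behind the back face.

```bash
python3 -m crank '[[0,-3,0,0,0],[0,-3,0.2,0,0],[0,-3,0.2,0,0],[0,-3,0,0,0],[0,0,0,0,0],[0,0,0,0,0],[0,0,0,2,0],[0,0,0,2,0],[0,0,0,2,0],[0,0,0,1.6,0],[0,0,0,0,0]]'
```

```text
clock: 7.5
tool_pos: [0.512, 0.1001, 0.1739]
ee_rot: [0.001, -3.136, 0.0]
force: [-0.7, -0.6, -0.5]
opening: -0.0
grasp_force: 0.0
```

```bash
python3 -m crank '[[0,0.3,1,0,0],[0,0.4,1.1,0,0],[0,0.9,0.5,0,0],[0,0.9,0.5,0,0],[0,0.9,0.5,0,0],[0,1,0.5,0,0],[0,0.9,0.9,0,0],[0,0.8,0.9,0,0],[0,0.8,0.8,0,0],[0,0.4,0.8,0,0],[0,0.4,0.8,0,0],[0,0.4,0.8,0,0],[0,0.3,0.8,0,0],[0,0.2,0.6,0,0],[0,0.1,0.6,0,0],[0,0.1,0.6,0,0],[0,0,0,0,0],[0,0,0,0,0]]'
python3 - <<'E'
from h import *
c=capture('scene'); H=np.array([.543,.236])
f=c['frame'].copy()
for q in (1.3,1.4,1.5,1.6):
    a=H+.17*np.array([-np.sin(q),-np.cos(q)])
    p=tuple(map(int,proj(c,[*a,.198]))); cv2.circle(f,p,1,(255,0,255),-1); print(q,p)
cv2.imwrite('pics/open.png',cv2.resize(f[120:320,340:540],None,fx=3,fy=3)[:,:,::-1])
E
```

```text
clock: 9.3
tool_pos: [0.4273, 0.2173, 0.1762]
ee_rot: [0.001, -3.141, -0.0]
force: [-0.4, -0.6, 0.1]
opening: -0.001
grasp_force: 0.0
1.3 (475, 199)
1.4 (483, 202)
1.5 (491, 207)
1.6 (498, 212)
```

View pics/open.png

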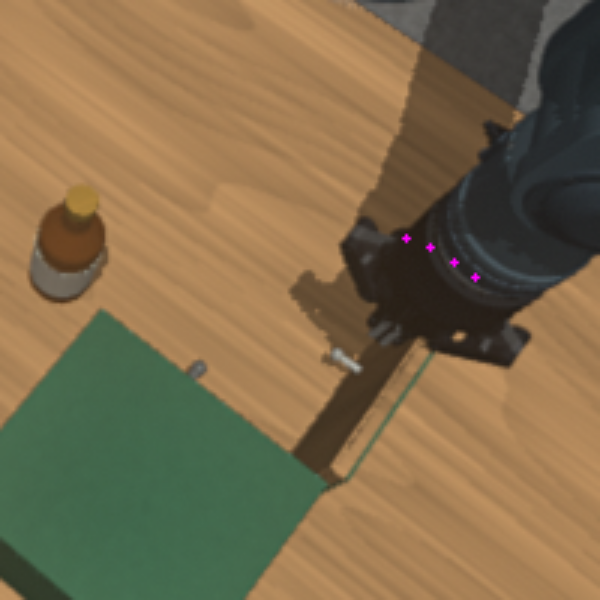

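The door is near 1.5 rad; its edge runs from (340,480) to (435,350). I push a little further for margin, then back off and rise.

```bash
python3 -m crank '[[0,0,0.5,0,0],[0,0,0.4,0,0],[0,0,0,0,0],[0,0,0,0,0],[0,0,-1,0,0],[0,0,-2,0,0],[0,0,-1,0,0],[0,0,0,-3,0],[0,0,0,-4,0],[0,0,0,-4,0],[0,2,-4,0,0],[0,2,-4,0,0],[0,2,-4,0,0],[0,2,-4,0,0],[0,0,0,0,0],[0,0,0,0,0]]'
python3 - <<'E'
from h import *
c=capture('top'); H=np.array([.543,.236])
f=c['frame'].copy()
for q in (1.4,1.55,1.7):
    a=H+.17*np.array([-np.sin(q),-np.cos(q)])
    p=tuple(map(int,proj(c,[*a,.198]))); cv2.circle(f,p,1,(255,0,255),-1); print(q,p)
cv2.imwrite('pics/done.png',cv2.resize(f[130:330,160:400],None,fx=3,fy=3)[:,:,::-1])
E
```

```text
clock: 10.95
tool_pos: [0.3472, 0.0252, 0.2865]
ee_rot: [0.005, 3.14, 0.001]
force: [0.5, 0.8, 0.4]
opening: 0.001
grasp_force: 0.0
1.4 (207, 281)
1.55 (196, 282)
1.7 (184, 281)
```

View pics/done.png

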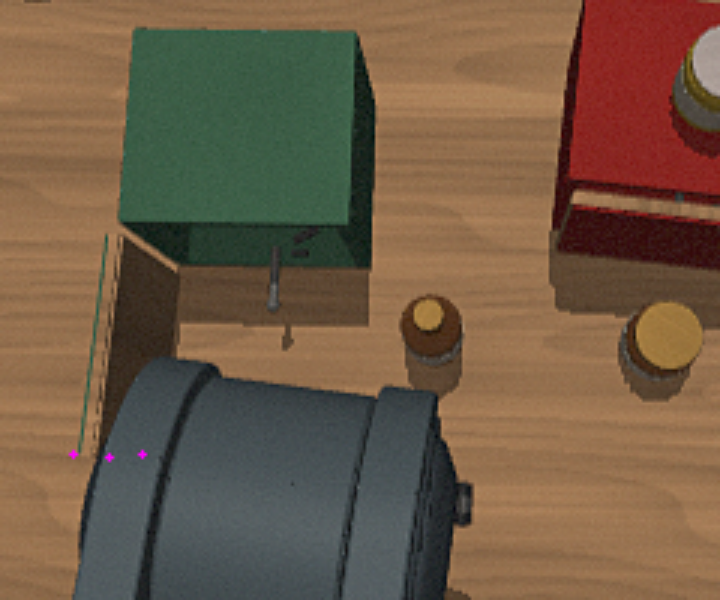

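The door stands at about 1.6 rad, its edge running from (107,235) to (85,455), past the 1.55 marker at (109,458). The bottle, jar and can look unmoved, the red door is shut and the gripper is clear.

```bash
python3 -c "
from bench import *
print(finish_job())"
```

```text
the job is handed in; nothing more can be done
None
```

I pressed the green door until its catch let go, swung it open to about 1.6 rad, and handed the job in at about 11 s; in the last picture the red door is shut and the bottle, jar and can look unmoved, but the hand-in returned no verdict.

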